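Gauge a brass display mount and hold it to the inspection camera

ROBOT

A 6-joint arm with a two-finger parallel gripper is mounted at the origin on a cart in front of the work surface, level with it; the furniture and walls round the work are solid. World frame = base frame: x ahead of the robot, y to its left, z up, the work surface at z = 0. Lengths are in m, angles in rad, forces in N, time in s.
With the tool pointing down it reaches from about 0.4 to 0.925 m from the base axis. Payload 3.4 kg.
Tool frame: the origin (TCP) lies on the centre line of the jaws, within the pads' length; the fingertips stand 19 mm ahead of it and the grasp point (between the pads) is the TCP (ctrl.tip_reach is the distance from the TCP to the fingertips, in m); z points along the fingers, y is the line along which they close (so a half turn about z gives the same grasp; the last joint's range is limited). The gripper opens to 85 mm and grips with 20 to 120 N. Pads are 22 mm wide; open, the fingers measure 114 mm over their backs; the gripper's body (76 mm by 85 mm) begins 54 mm behind the grasp point. The pads swing forward as they close: fully open they stand 13 mm farther back than shut.
Start: joints at [1.226, 0.307, 1.506, -0, 1.328, -0.073], TCP at [0.154, 0.554, 0.25] pointing down, gripper open.
Joint ranges: [-3.12, 3.12], [-1.05, 2.28], [0.14, 2.33], [-1.42, 4.57], [0.1, 2.73], [-2.68, 2.68]. Speed limits (rad/s): [2.57, 2.57, 3.14, 3.14, 3.14, 3.14].

INTERFACE

Orientations are given as a rotation vector (axis times angle).
In Python, from cell import ctrl gives the robot as it stands.
- The arm moves only by the shell command python3 -m crank 'ROWS' [FORCE]. ROWS is JSON, a list of rows, each a list of 7 numbers: the turn, a rotation vector about the world's x, y, z in degrees, then the shift along the world's x, y, z in m, then the opening, from -1 (shut) to 1 (fully open). A call has 1 to 8 rows; each row is the pose to reach, as a shift and turn from the pose commanded when the call began; what a row does not reach only later rows make up. A row lasts 1/10 s, in which the tool goes at most 50 mm and 8.59 degrees, less where a joint would pass 70% of its speed; a pose out of reach is approached as far as the arm can. A call with a gripper value outside its range is refused whole. The fingers move at their own pace and stop on an object; FORCE is the grip in N (left out, the last holds). Time passes only in rows, so rows that repeat a pose let the fingers close. It gives the time, the measured TCP pose, the force, the opening and the grip force at its end, in the units of the state.
- ctrl.get_obs(): the state, without advancing time (a new reading comes with each control period).
- ctrl.grab_frame(name): name is "side" or "top" or "wrist"; returns the picture (400x640x3 uint8, red, green, blue); there is no depth.
- ctrl.get_calibration(name): a dict with "K" (3x3 intrinsics, pixels), "k1" (the pictures are not rectified: a ray, as slopes to the right and down, at radius r is drawn at 1 + k1 r^2 times it, then the intrinsics apply), "R" (3x3) and "t" (3): a world point X has camera coordinates R X + t. Camera axes: x right, y down, z forward; pixel columns grow to the right and rows downward; lengths in m; the calibration is good to about 2 mm. A picture is of the moment at which its call begins: read the wrist's pose just before it. get_calibration takes no time and is no camera call; for the wrist camera it gives the pose at the moment of the call.
- ctrl.sign_off(): hands the job in; it is judged then, once.
The state is a dict: "clock": time; "joints": joint angles; "joint_velocities": joint speeds; "joint_torque": joint torques, N m; "position": TCP position; "eef_rot": TCP orientation; "contact_force": force on the tool from outside, world axes, zero at the start; "moment": the same for the moment, N m; "finger_gap": finger opening in m; "gripper_force": force on a finger pad.
Only numpy, scipy, OpenCV 4.12 (cv2) and the standard library are available. Lean on these libraries where they do the work, as an engineer would, in place of code of your own. Each camera call takes 0.05 s, during which the arm holds its last target. There are 200 camera calls.

TASK

The stepped brass mount lies between the open jaws of the caliper: slide the jaws shut on it, gently, until they bear on it firmly, and leave the slider at that reading. Then lift the mount out (its thick end is free to grip) and hold it in the air in front of the camera that looks up from its low stand: middle of its flat underside on the lens axis and 11 cm from the front of the lens, underside squarely facing the lens, long side in line with the long side of the camera body (either way round). Finish while holding it still there, and do not disturb the other things on the desk.

Things in the scene. Friction and masses are not known exactly. Their poses are not given: they have to be found in the camera images.
- mount: Stepped brass bar, 90 mm long (x), 24 mm wide (y), about 120 g, lying flat; dark screw holes in its top. Origin: centre of the underside, z up. From x = -45 to +1 mm it is 14 mm thick (this end points to the robot), from there to x = +45 mm only 8 mm; the thin end lies between the caliper jaws. Good grasp: across the width at x = -24 mm, from above.
- caliper: Steel digital caliper lying flat, fixed to the desk by a black block (25 mm high) over the beam's tail. y runs along the beam to the jaw end, z up. The fixed jaw's face is at y = +117 mm, the moving jaw's at 117 mm minus the joint value; both jaws reach over x = -39 to -1 mm, 4 to 7 mm high. Beam: x = 1 to 17, y = -117 to +138 mm, top 8 mm high; block y = -110 to -80 mm.
- caliper_slider (a joint): Jaw opening of the caliper in m: 0 shut, at most 0.12; starts at 0.048 to 0.080, and reads 0.024 when both jaws bear on the mount. Sliding friction about 0.6 N; it stays where it is left.
- slider_grip (a point): Middle of the caliper slider's housing, 7 mm above the desk, to be gripped across the beam from above: housing 24 mm wide (caliper x), top 13 mm high, sides straight down to the desk. It runs 31 mm to the tail and 43 mm to the jaws from here; the moving jaw begins 19 mm to the jaw side. Moves along the caliper's +y as the jaws close.
- camera_stand: Fixed inspection camera on a dark base plate 125x90x12 mm, about 0.13 m tall. Origin under the base. Black camera body, 84 mm long (along stand x) by 50 mm, between two aluminium cheeks, leaning 0.44 rad (25 degrees) so that the lens (about 38 mm across) looks up and towards the stand's -x, roughly to the robot.
- focus (a point): Point in the air on the lens axis, 110 mm in front of the lens (0.216 m above the desk). Its z points away from the lens (up, leaning 0.44 rad to the stand's -x), its x along the camera body's long side. The mount's underside centre belongs here, mount z along this z, mount x along this x or reversed.
- vial: glass sample vial with black screw cap, 22 mm diameter, 56 mm tall, standing behind the caliper (bystander; origin under its centre)
- loupe: closed folding loupe, 33x41x14 mm, right of centre, near the robot (bystander; origin under its centre)
- petri_dish: open petri dish, 60 mm diameter, 12 mm high, behind the caliper (bystander; origin under its centre)
- sample_box: white flat sample box, 52x80x22 mm, on the right of the desk (bystander; origin under its centre)
- tweezers: steel tweezers, 138 mm long, 9 mm high, lying near right (bystander; origin under its centre)
- eraser: eraser in a sleeve, 23x46x13 mm, lying in front of the caliper (bystander; origin under its centre)
Things that resemble listed ones, but are neither listed nor needed, are in the scene too. Several things have the shape of the mount; the one meant has the colours described above.

How it is judged:
On the way, in this order (a step that is already met when the one before it is completed fails the run):
1. the jaws are shut on the mount and press on it with more than 1.5 N (contact force between mount and caliper above 1.5 N and value of joint caliper_slider below 0.027 m and height (world z) of mount below 0.01 m), for 0.2 s.
2. the mount is lifted clear of the caliper in the fingers (height (world z) of mount above 0.06 m and contact force between mount and the fingers above 1 N and contact force between mount and caliper below 0.1 N), for 0.2 s.
At the end, for the whole second after the job is handed in: The mount is held still in the fingers alone, its underside centre within 15 mm of the point 110 mm before the lens, underside square to the lens axis within 0.17 rad, long side in line with the camera's within 0.2 rad, and the caliper still stands open at 21 to 28 mm (distance between mount and focus below 0.015 m and angle between the z axis of mount and the z axis of focus, either way round below 0.17 rad and angle between the x axis of mount and the x axis of focus, either way round below 0.2 rad and angle between mount's own z axis and vertical below 1 rad and linear speed of mount below 0.02 m/s and contact force between mount and the fingers above 1 N and contact force between mount and caliper below 0.1 N and contact force between mount and camera_stand below 0.1 N and value of joint caliper_slider between 0.021 and 0.028 m); the arm keeps its last pose, push and grip.
It fails at once if the mount is squeezed in the caliper with more than 40 N (contact force between mount and caliper above 40 N).
It fails at once if a bystander is moved by more than 30 mm (distance of any of vial, loupe, petri_dish, sample_box, tweezers, eraser from where it was at the start of the episode above 0.03 m).
It also fails if it takes over 58 s, if anything falls off the work surface, if the arm or the gripper's body presses on something with over 40 N, if the wrist force passes 120 N, or if a joint passes its speed limit or range.

## Working session

There is one attempt and no reset: what is moved stays moved. The work goes in short steps, Python scripts to look and compute and a shell command to move; the robot and the scene stay as the last step left them, time stands still between calls to the robot, and variables do not carry over. Pictures are saved under pics/ and viewed, at most 10 in all, crops included, and the job is handed in when it is done.

```bash
ls; mkdir -p pics; python3 - <<'E'
from cell import ctrl
import cv2
o=ctrl.get_obs();print(o)
for n in("side","top"):
    f=ctrl.grab_frame(n);cv2.imwrite(f"pics/{n}0.png",f[:,:,::-1]);c=ctrl.get_calibration(n);print(n,c)
E
```

```text
pics
{'clock': 0.0, 'joints': array([ 1.22649691e+00,  3.07535006e-01,  1.50765021e+00, -1.42352291e-05,
        1.32839519e+00, -7.34710872e-02]), 'joint_velocities': array([ 1.26308800e-03, -6.29029037e-05, -3.54217578e-04,  3.99770766e-04,
       -3.06781531e-04, -1.73228725e-03]), 'joint_torque': array([ 6.85812051e-05, -4.57561791e+01, -2.51915181e+01, -2.05203410e-04,
        1.34218630e-02, -2.91676827e-05]), 'position': array([0.15362275, 0.55342655, 0.2494115 ]), 'eef_rot': array([-4.24057829e-01, -3.11243717e+00,  3.05859768e-03]), 'contact_force': array([0.84812233, 0.35477069, 0.15120194]), 'moment': array([-0.02147554,  0.03289466,  0.02110222]), 'gripper_force': 0.0, 'finger_gap': 0.08589069387415244}
side {'K': array([[422.20130448,   0.        , 319.8286229 ],
       [  0.        , 422.20130448, 202.51867535],
       [  0.        ,   0.        ,   1.        ]]), 'k1': -0.02541639767696809, 'R': array([[ 0.94153712, -0.33686212,  0.00563633],
       [-0.17653974, -0.50754325, -0.84334665],
       [ 0.28695222,  0.79304714, -0.53734036]]), 't': array([-0.48895523,  0.22192379,  1.00831905])}
top {'K': array([[372.48431951,   0.        , 315.9656593 ],
       [  0.        , 372.48431951, 208.4416385 ],
       [  0.        ,   0.        ,   1.        ]]), 'k1': -0.038341922269521385, 'R': array([[ 0.02692444, -0.99962877, -0.00417136],
       [-0.99350668, -0.02629764, -0.11069291],
       [ 0.11054212,  0.00712462, -0.9938459 ]]), 't': array([-0.00779935,  0.54523794,  1.2470137 ])}
```

View pics/top0.png

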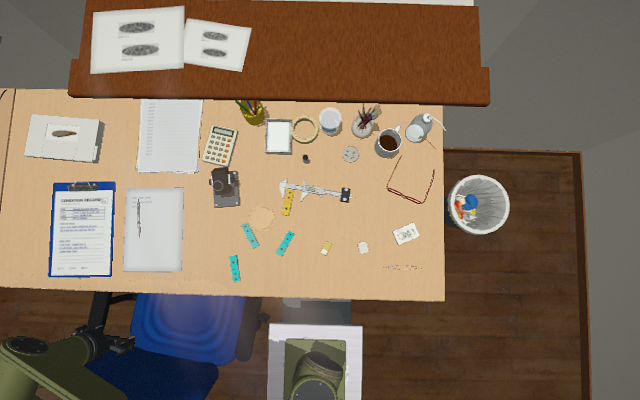

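View pics/side0.png

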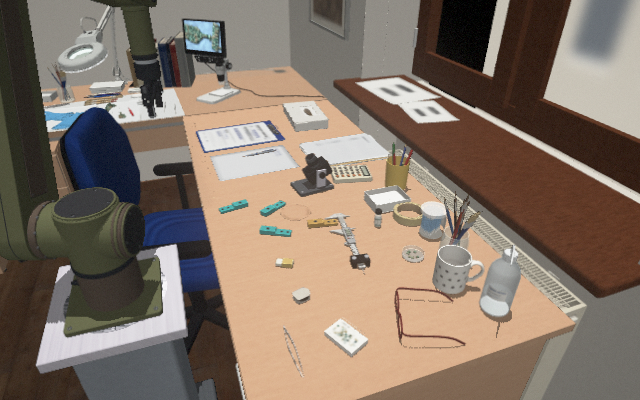

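Top view: caliper from (281,184) to the block at (347,195), brass mount at (288,202), camera stand at (226,187). The arm is out of the way at lower left. I'll measure and take a closer look.

```bash
cat > h.py <<'E'
import numpy as np,cv2
from cell import ctrl
def rays(c,px):
    px=np.atleast_2d(px).astype(float);K=c["K"]
    d=(px-[K[0,2],K[1,2]])/[K[0,0],K[1,1]]; s=d.copy()
    for _ in range(20): s=d/(1+c["k1"]*(s**2).sum(1,keepdims=True))
    R,t=np.array(c["R"]),np.array(c["t"])
    return -R.T@t, np.c_[s,np.ones(len(s))]@R
def plane(c,px,z):
    o,d=rays(c,px); return o+d*((z-o[2])/d[:,2:3])
def proj(c,X):
    X=np.atleast_2d(X)@np.array(c["R"]).T+c["t"]; s=X[:,:2]/X[:,2:]
    s=s*(1+c["k1"]*(s**2).sum(1,keepdims=True)); K=c["K"]
    return s*[K[0,0],K[1,1]]+[K[0,2],K[1,2]]
E
python3 - <<'E'
from h import *
f=cv2.imread("pics/top0.png");c=ctrl.get_calibration("top")
for n,p,z in [("jawend",(281,184),.005),("tail",(351,195),.008),("block",(347,195),.025),("mount",(288,202),.01),("stand",(226,187),.05)]: print(n,plane(c,p,z).round(4))
hsv=cv2.cvtColor(f,cv2.COLOR_BGR2HSV);m=cv2.inRange(hsv,(18,140,90),(32,255,255))
for k in cv2.findContours(m,0,2)[0]:
    if cv2.contourArea(k)>40: r=cv2.minAreaRect(k);print(r,plane(c,cv2.boxPoints(r),.011)[:,:2].round(4).tolist())
cv2.imwrite("pics/c1.png",cv2.resize(f[155:245,200:360],None,fx=5,fy=5,interpolation=2))
E
```

```text
jawend [[0.6315 0.1325 0.005 ]]
tail [[ 0.5983 -0.1145  0.008 ]]
block [[ 0.5954 -0.0992  0.025 ]]
mount [[0.5675 0.1051 0.01  ]]
stand [[0.6085 0.3152 0.05  ]]
((287.4615478515625, 202.1923065185547), (6.864064693450928, 25.298980712890625), 11.309932708740234) [[0.5251, 0.1258], [0.6128, 0.1117], [0.6086, 0.0879], [0.521, 0.1022]]
((251.5, 112.5), (23.0, 25.0), 90.0) [[0.931, 0.2958], [0.9329, 0.2051], [0.8468, 0.2012], [0.8448, 0.2911]]
```

View pics/c1.png

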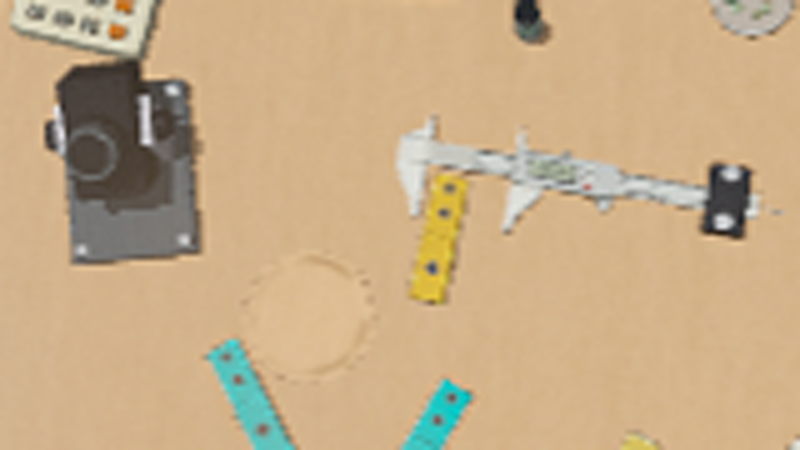

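```bash
python3 -m crank '[[0,0,-5,0.02,-0.02,0,1],[0,0,-12,0.05,-0.055,0,1],[0,0,-19,0.083,-0.09,0,1],[0,0,-26,0.115,-0.125,0,1],[0,0,-33,0.147,-0.16,0,1],[0,0,-40,0.18,-0.195,0,1],[0,0,-47,0.212,-0.23,0,1],[0,0,-54,0.245,-0.265,0,1]]' 20 && python3 -m crank '[[0,0,-5,0.033,-0.036,0,1],[0,0,-10,0.066,-0.072,0,1],[0,0,-15,0.1,-0.108,0,1],[0,0,-20,0.133,-0.144,0,1],[0,0,-24,0.165,-0.18,0,1],[0,0,-27,0.19,-0.22,0,1],[0,0,-28,0.21,-0.245,0,1],[0,0,-28,0.215,-0.25,0,1]]'
python3 - <<'E'
from h import *
c=ctrl.get_calibration("wrist");f=ctrl.grab_frame("wrist");cv2.imwrite("pics/w1.png",f[:,:,::-1])
np.savez("pics/w1.npz",**c)
print(c,-c["R"].T@c["t"])
print(proj(c,[[.635,.12,.005],[.595,-.1,.025],[.61,.3,.1],[.567,.105,.01]]))
E
```

```text
clock: 0.9
position: [0.3995, 0.2873, 0.2501]
eef_rot: [-1.797, -2.576, 0.001]
contact_force: [0.3, 0.8, 0.6]
finger_gap: 0.0855
gripper_force: 0.0
clock: 1.7
position: [0.6159, 0.0355, 0.2494]
eef_rot: [2.366, 2.066, -0.001]
contact_force: [-0.6, 0.2, -0.4]
finger_gap: 0.0854
gripper_force: 0.0
{'K': array([[335.83342967,   0.        , 320.36752712],
       [  0.        , 335.83342967, 196.1691693 ],
       [  0.        ,   0.        ,   1.        ]]), 'k1': 0.01088335334856237, 'R': array([[ 9.90844221e-01, -1.35008622e-01,  6.33354176e-04],
       [-1.27822860e-01, -9.36576217e-01,  3.26322397e-01],
       [-4.34631527e-02, -3.23415618e-01, -9.45258320e-01]]), 't': array([-0.60577074,  0.06951325,  0.41787926])} [0.62727217 0.11846886 0.37270378]
[[ 327.36741013   77.44776888]
 [ 318.10192726  276.063614  ]
 [ 248.82598937 -243.40041532]
 [ 264.49634844  101.94186537]]
```

View pics/w1.png

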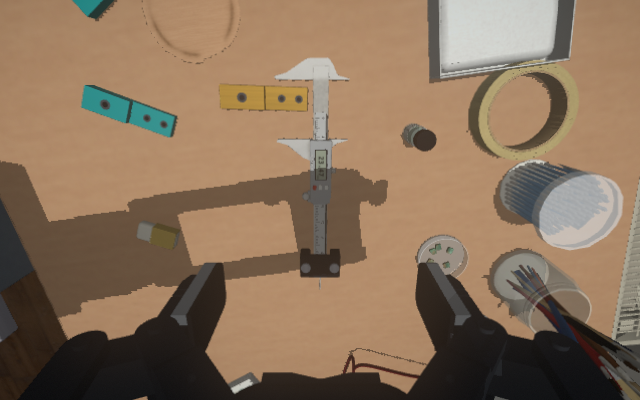

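Wrist view: brass mount spans cols 219–308, rows 84–111. Fixed jaw face is near row 80, moving jaw near row 141, beam cols 314–327, and the block is at (320,263). Next I'll measure these.

```bash
python3 - <<'E'
from h import *
f=cv2.imread("pics/w1.png");c=dict(np.load("pics/w1.npz"))
hsv=cv2.cvtColor(f,cv2.COLOR_BGR2HSV)
m=cv2.inRange(hsv,(16,150,90),(32,255,255));m[:,310:]=0;m[130:]=0
k=max(cv2.findContours(m,0,2)[0],key=cv2.contourArea);r=cv2.minAreaRect(k);b=cv2.boxPoints(r);print(r)
print("mount",[plane(c,p,.014 if p[0]<260 else .008)[0,:2].round(4).tolist() for p in b])
s=hsv[:,:,1];v=hsv[:,:,2]
# beam edges via low saturation, rows 90..240
L=[];Rr=[]
for y in list(range(95,135,4))+list(range(206,244,4)):
    g=np.where(s[y,305:340]<60)[0]
    if len(g): L.append((305+g[0],y));Rr.append((305+g[-1]+1,y))
PL=plane(c,L,.008);PR=plane(c,Rr,.008)
for P in (PL,PR): print("beam",np.polyfit(P[:,1],P[:,0],1))
print(np.c_[PL[:,:2],PR[:,:2]].round(4))
# jaw faces along columns
for x in (283,288,293,298,303):
    for a,bb in((55,83),(134,165)):
        g=np.where(s[a:bb,x]<60)[0]
        if len(g): print(x,a+g[0],a+g[-1]+1,plane(c,[(x,a+g[0]),(x,a+g[-1]+1)],.007)[:,:2].round(4).tolist())
d=(v<60).astype(np.uint8);d[:245]=0;d[282:]=0;d[:,:295]=0;d[:,345:]=0
k=max(cv2.findContours(d,0,2)[0],key=cv2.contourArea);r=cv2.minAreaRect(k);print("block",r,plane(c,cv2.boxPoints(r),.025)[:,:2].round(4).tolist())
g=np.where(s[145:205,312]<70)[0];print(s[136:204,309:336:3])
E
```

```text
((262.98394775390625, 97.4649658203125), (86.77601623535156, 23.399887084960938), 1.9749339818954468)
mount [[0.5202, 0.1058], [0.5264, 0.1281], [0.6126, 0.1134], [0.6083, 0.0903]]
beam [0.13453687 0.60367033]
beam [0.13984219 0.6192551 ]
[[ 0.6179  0.105   0.6334  0.1029]
 [ 0.6174  0.101   0.6329  0.0989]
 [ 0.6168  0.097   0.6334  0.0948]
 [ 0.6162  0.093   0.6318  0.0909]
 [ 0.6156  0.089   0.6313  0.0868]
 [ 0.6151  0.0849  0.6308  0.0828]
 [ 0.6145  0.0808  0.6303  0.0786]
 [ 0.6139  0.0767  0.6297  0.0745]
 [ 0.6133  0.0725  0.6292  0.0703]
 [ 0.6127  0.0683  0.6287  0.0661]
 [ 0.6016 -0.0173  0.6154 -0.0192]
 [ 0.6008 -0.0222  0.6147 -0.0241]
 [ 0.6001 -0.0272  0.6152 -0.0292]
 [ 0.5994 -0.0322  0.6146 -0.0343]
 [ 0.5987 -0.0372  0.6139 -0.0393]
 [ 0.598  -0.0423  0.6132 -0.0444]
 [ 0.5972 -0.0475  0.6126 -0.0496]
 [ 0.5965 -0.0527  0.6119 -0.0548]
 [ 0.5958 -0.0579  0.6112 -0.06  ]
 [ 0.595  -0.0632  0.6105 -0.0653]]
283 73 80 [[0.5906, 0.1303], [0.5895, 0.1237]]
283 139 144 [[0.5791, 0.064], [0.5781, 0.0586]]
288 71 80 [[0.596, 0.1315], [0.5945, 0.123]]
288 139 146 [[0.5845
[... 2389 characters left out ...]
 91  36 144  19  21  19  19  25 100]
 [ 94  58 147  19  16  16  19  25 101]
 [ 95  50 139  19  16  19  19  25  96]
 [ 93  28 117  21  17  19  20  25 100]
 [ 64  20  60  17  16  17  17  25  98]
 [ 21  17  17  17  14  14  17  23  99]
 [ 17  20  17  17  17  14  14  25  99]
 [ 17  17  14  14  14  14  17  28  99]
 [ 20  17  17  14  14  17  14  28  98]
 [ 28  14  17  17  14  11  14  25  99]
 [ 31  17  17  14  14  14  14  25  98]
 [ 29  20  17  11  14  17  14  33  99]
 [ 25  17  14  14  14  14  14  60 100]
 [ 18  17  14  14  17  14  14  87  99]
 [ 17  17  14  14  11  11  11  99 100]
 [ 33  14  14  14  14  14  14 100 100]
 [ 76  23  14  14  11  14  14 100  99]
 [101  58  14  14  11  14  34  99  99]]
```

```bash
python3 -m crank '[[0,0,0,0,-0.005,-0.03,0.2],[0,0,0,0,-0.012,-0.07,0.2],[0,0,0,0,-0.018,-0.11,0.2],[0,0,0,0,-0.021,-0.14,0.2],[0,0,0,0,-0.021,-0.15,0.2],[0,0,0,0,-0.021,-0.15,0.2],[0,0,0,0,-0.021,-0.15,0.2]]' 25
python3 - <<'E'
from h import *
o=ctrl.get_obs();print(o["position"],o["eef_rot"],o["joint_velocities"].round(3))
c=ctrl.get_calibration("wrist");f=ctrl.grab_frame("wrist");cv2.imwrite("pics/w2.png",f[:,:,::-1]);np.savez("pics/w2.npz",**c)
print(proj(c,[[.6139,.0159,.013],[.60,.1223,.007],[.5675,.107,.014]]))
E
```

```text
clock: 2.45
position: [0.6146, 0.0189, 0.1016]
eef_rot: [2.361, 2.071, 0.002]
contact_force: [0.8, 0.6, -0.0]
finger_gap: 0.0511
gripper_force: 0.0
[0.61456408 0.01889885 0.10156948] [2.36056852e+00 2.07148333e+00 2.32351087e-03] [-0.003 -0.019 -0.022 -0.004 -0.004 -0.001]
[[319.4321524  215.30539668]
 [272.92681509  50.19211522]
 [222.03233529  84.63529311]]
```

View pics/w2.png

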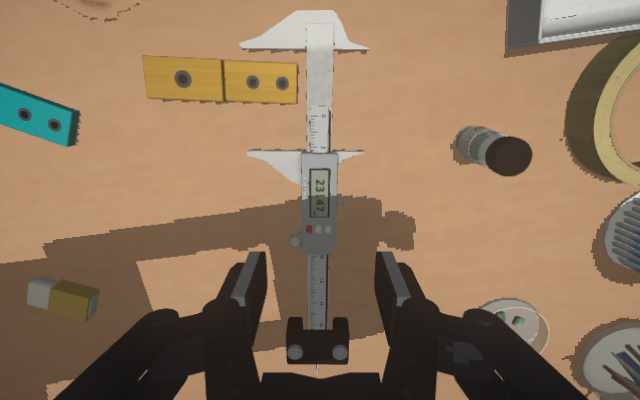

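Wrist view: the housing is at cols 302–337, rows 152–254. The predicted grip point (319,215) is centred on it between jaw base and tail, so the estimate holds. Descending to grip.

```bash
python3 -m crank '[[0,0,0,0,-0.003,-0.03,0.2],[0,0,0,0,-0.003,-0.055,0.2],[0,0,0,-0.0005,-0.003,-0.07,0.2],[0,0,0,-0.0005,-0.003,-0.077,0.2],[0,0,0,-0.0005,-0.003,-0.077,0.2],[0,0,0,-0.0005,-0.003,-0.077,-0.6],[0,0,0,-0.0005,-0.003,-0.077,-0.6],[0,0,0,-0.0005,-0.003,-0.077,-0.6]]' 25; python3 -m crank '[[0,0,0,0,0,0,-0.6],[0,0,0,0,0,0,-0.6],[0,0,0,0,0,0,-0.6]]'
```

```text
clock: 3.3
position: [0.6132, 0.0153, 0.025]
eef_rot: [2.363, 2.071, 0.001]
contact_force: [-3.0, 1.0, 6.1]
finger_gap: 0.023
gripper_force: 24.4
clock: 3.6
position: [0.6131, 0.0152, 0.025]
eef_rot: [2.363, 2.071, 0.001]
contact_force: [-2.2, 0.3, 5.1]
finger_gap: 0.0231
gripper_force: 24.4
```

```bash
python3 -m crank '[[0,0,0,0.0003,0.002,0.001,-0.6],[0,0,0,0.0009,0.006,0.001,-0.6],[0,0,0,0.0015,0.011,0.001,-0.6],[0,0,0,0.0022,0.016,0.001,-0.6],[0,0,0,0.0029,0.021,0.001,-0.6],[0,0,0,0.0036,0.026,0.001,-0.6],[0,0,0,0.0042,0.03,0.001,-0.6],[0,0,0,0.0044,0.032,0.001,-0.6]]'; python3 -m crank '[[0,0,0,0,0,0,-0.6],[0,0,0,0,0,0,-0.6]]'
```

```text
clock: 4.4
position: [0.6178, 0.0479, 0.025]
eef_rot: [2.362, 2.072, 0.0]
contact_force: [-3.0, -1.0, 5.2]
finger_gap: 0.0234
gripper_force: 25.6
clock: 4.6
position: [0.6178, 0.048, 0.025]
eef_rot: [-2.362, -2.071, -0.001]
contact_force: [-2.4, -0.0, 5.5]
finger_gap: 0.023
gripper_force: 25.6
```

```bash
python3 - <<'E'
from h import *
c=ctrl.get_calibration("wrist");f=ctrl.grab_frame("wrist");cv2.imwrite("pics/w3.png",f[:,:,::-1])
E
```

```text
(no output)
```

View pics/w3.png

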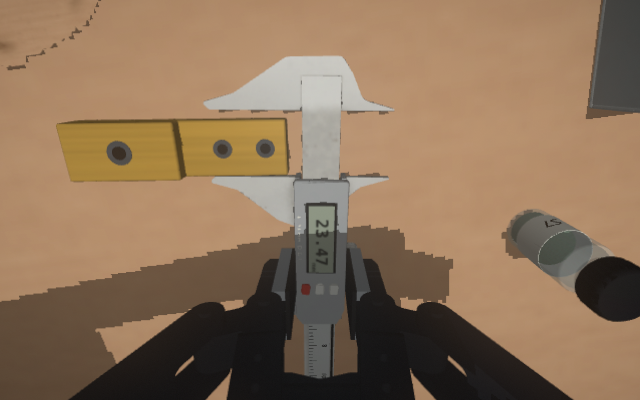

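Wrist view: the moving jaw (row 178) touches the mount (rows 119–176). About 11 px remain to the fixed jaw (row 108), roughly 4.7 mm. I'll close the rest in small steps.

```bash
python3 -m crank '[[0,0,0,0.0002,0.001,0,-0.6],[0,0,0,0.0004,0.003,0,-0.6],[0,0,0,0.0005,0.004,0,-0.6],[0,0,0,0.0006,0.0045,0,-0.6]]'; for i in 1 ; do python3 -m crank '[[0,0,0,0.0001,0.0005,0,-0.6],[0,0,0,0.0001,0.001,0,-0.6]]'; done
```

```text
clock: 5.05
position: [0.6183, 0.0513, 0.025]
eef_rot: [2.361, 2.072, -0.001]
contact_force: [-3.1, -3.1, 6.5]
finger_gap: 0.0228
gripper_force: 25.6
clock: 5.25
position: [0.6184, 0.0521, 0.025]
eef_rot: [2.361, 2.071, -0.002]
contact_force: [-3.2, -3.8, 6.2]
finger_gap: 0.0229
gripper_force: 25.6
```

```bash
python3 -m crank '[[0,0,0,0.0001,0.0005,0,-0.6],[0,0,0,0.0001,0.001,0,-0.6],[0,0,0,0.0001,0.001,0,-0.6]]'; python3 -m crank '[[0,0,0,0.0001,0.0005,0,-0.6],[0,0,0,0.0001,0.001,0,-0.6],[0,0,0,0.0001,0.001,0,-0.6],[0,0,0,0.0001,0.001,0,-0.6]]'
python3 - <<'E'
from h import *
f=ctrl.grab_frame("wrist");cv2.imwrite("pics/w4.png",f[40:320,40:440,::-1])
E
```

```text
clock: 5.55
position: [0.6184, 0.0523, 0.025]
eef_rot: [2.36, 2.071, -0.003]
contact_force: [-3.6, -6.0, 6.2]
finger_gap: 0.0233
gripper_force: 25.6
clock: 5.95
position: [0.6185, 0.0525, 0.025]
eef_rot: [2.359, 2.071, -0.004]
contact_force: [-3.8, -8.2, 6.6]
finger_gap: 0.0231
gripper_force: 25.6
```

View pics/w4.png

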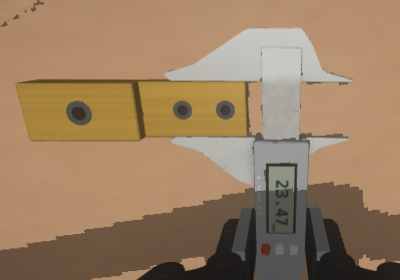

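Jaws are shut on the mount (both faces flush at rows 81 and 137) with about 8 N of push. Now I'll relax a little, release and rise.

```bash
python3 -m crank '[[0,0,0,0,-0.001,0,-0.6],[0,0,0,0,-0.002,0,-0.6],[0,0,0,0,-0.002,0,0.1],[0,0,0,0,-0.002,0,0.1],[0,0,0,0,-0.002,0,0.1],[0,0,0,0,-0.002,0.015,0.1],[0,0,0,0,-0.002,0.05,0.1],[0,0,0,0,-0.002,0.08,0.1]]'; python3 -m crank '[[0,0,0,-0.02,0.0,0.02,0.1],[0,0,0,-0.04,0.0,0.04,0.1],[0,0,0,-0.05,0.0,0.05,0.1],[0,0,0,-0.05,0.0,0.05,0.1],[0,0,0,-0.05,0.0,0.05,0.1]]'
python3 - <<'E'
from h import *
o=ctrl.get_obs();print(o["position"],o["eef_rot"],o["contact_force"])
c=ctrl.get_calibration("wrist");f=ctrl.grab_frame("wrist")[:,:,::-1].copy();cv2.imwrite("pics/w5.png",f);np.savez("pics/w5.npz",**c)
hsv=cv2.cvtColor(f,cv2.COLOR_BGR2HSV);e=proj(c,[[.57,.112,.012]])[0];print("exp",e)
m=cv2.inRange(hsv,(16,150,60),(32,255,255));m[int(e[1])+60:]=0
k=max(cv2.findContours(m,0,2)[0],key=cv2.contourArea);r=cv2.minAreaRect(k);b=cv2.boxPoints(r);print(r,cv2.contourArea(k),b)
mid=r[0][0]
print("mount",[plane(c,p,.014 if p[0]<mid else .008)[0,:2].round(4).tolist() for p in b],cv2.boundingRect(k))
E
```

```text
clock: 6.8
position: [0.6186, 0.0529, 0.1047]
eef_rot: [-2.361, -2.071, 0.001]
contact_force: [-0.0, 0.6, 0.5]
finger_gap: 0.047
gripper_force: 0.0
clock: 7.3
position: [0.5692, 0.0527, 0.1541]
eef_rot: [2.362, 2.071, 0.001]
contact_force: [0.5, 0.2, -1.2]
finger_gap: 0.0474
gripper_force: 0.0
[0.56924522 0.05267457 0.15408419] [2.36155863e+00 2.07081759e+00 1.32730337e-03] [ 0.50250416  0.16040455 -1.20376742]
exp [310.81656342 114.42199487]
((305.5, 110.0), (30.0, 115.0), 90.0) 3366.0 [[248.  95.]
 [363.  95.]
 [363. 125.]
 [248. 125.]]
mount [[0.5253, 0.1324], [0.6116, 0.1208], [0.6096, 0.0982], [0.5209, 0.1106]] (248, 95, 116, 31)
```

View pics/w5.png

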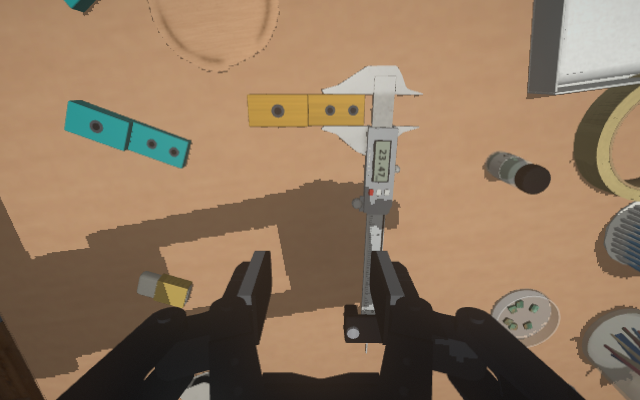

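Jaws remain closed on the mount, which spans cols 248–363, rows 95–125. Its centre is about (0.567,0.1155) with yaw −7.7°. Before grasping, I'll look at the camera stand from above.

```bash
python3 -m crank '[[0,0,0,0.005,0.01,0.03,0.1],[0,0,0,0.01,0.04,0.07,0.1],[0,0,0,0.02,0.075,0.11,0.1],[0,0,0,0.03,0.11,0.14,0.1],[0,0,0,0.03,0.13,0.15,0.1],[0,0,0,0.03,0.13,0.15,0.1],[0,0,0,0.03,0.13,0.15,0.1]]'
python3 - <<'E'
from h import *
c=ctrl.get_calibration("wrist");f=ctrl.grab_frame("wrist")[:,:,::-1].copy();cv2.imwrite("pics/w6.png",f);np.savez("pics/w6.npz",**c)
print(-c["R"].T@c["t"])
cv2.imwrite("pics/c6.png",cv2.resize(f[0:220,160:460],None,fx=2.6,fy=2.6,interpolation=2))
E
```

```text
clock: 8.05
position: [0.5988, 0.1827, 0.3026]
eef_rot: [-2.361, -2.072, 0.004]
contact_force: [-0.3, 0.5, -0.6]
finger_gap: 0.0472
gripper_force: 0.0
[0.61000862 0.26562612 0.42587573]
```

View pics/c6.png

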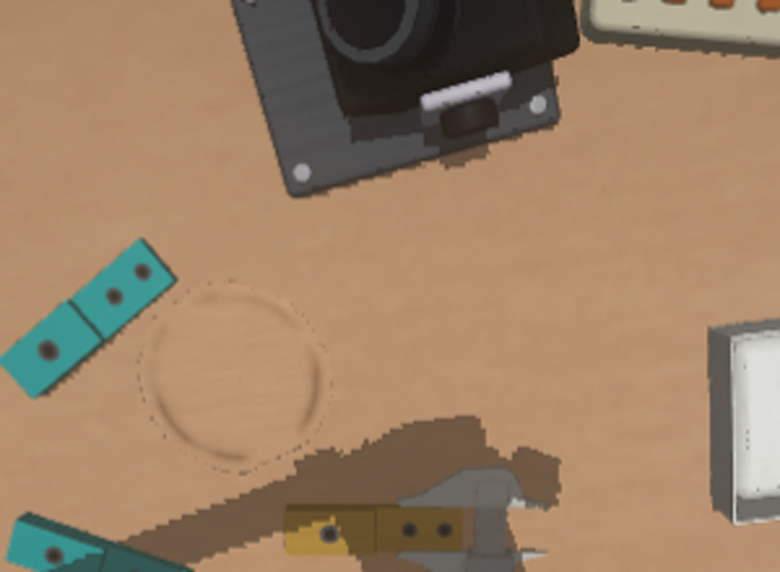

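The stand is cut off at the top edge: ring near crop (368,10), plate corner (292,195). I'll shift further over it.

```bash
python3 -m crank '[[0,0,0,0,0.02,0.01,0.1],[0,0,0,0,0.05,0.02,0.1],[0,0,0,0,0.08,0.02,0.1],[0,0,0,0,0.09,0.02,0.1],[0,0,0,0,0.09,0.02,0.1],[0,0,0,0,0.09,0.02,0.1]]'
python3 - <<'E'
from h import *
c=ctrl.get_calibration("wrist");f=ctrl.grab_frame("wrist")[:,:,::-1].copy();cv2.imwrite("pics/w7.png",f);np.savez("pics/w7.npz",**c)
e=proj(c,[[.6,.3,.1]])[0].round().astype(int);print(e)
x0=max(e[0]-110,0);y0=max(e[1]-90,0);print(x0,y0)
g=cv2.convertScaleAbs(f[y0:y0+180,x0:x0+240],alpha=1.6,beta=15)
cv2.imwrite("pics/c7.png",cv2.resize(g,None,fx=3.3,fy=3.3,interpolation=2))
E
```

```text
clock: 8.7
position: [0.5984, 0.2709, 0.3229]
eef_rot: [2.363, 2.07, -0.005]
contact_force: [0.4, -0.3, -0.4]
finger_gap: 0.047
gripper_force: 0.0
[318 136]
208 46
```

View pics/c7.png

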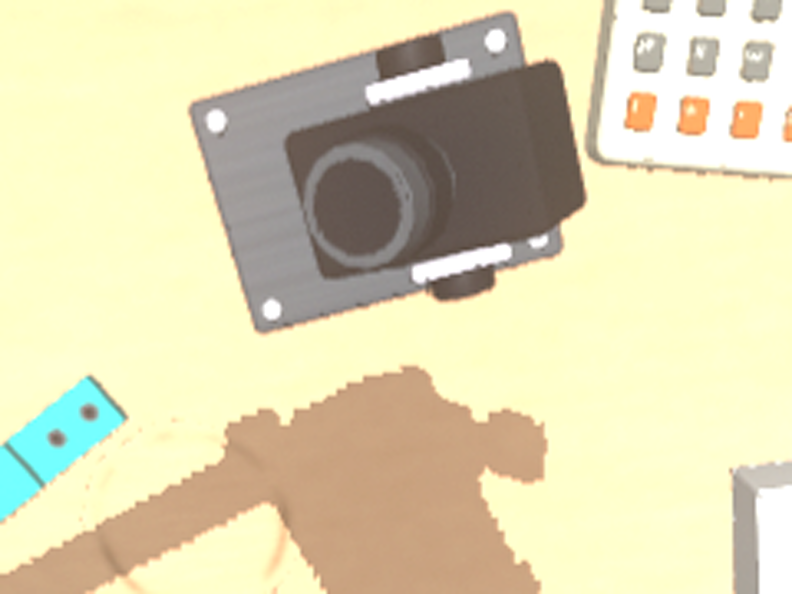

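Clear view of the stand: plate corners at crop (190,105), (262,332), (563,252), (515,12). The lens front ring is centred near (358,205), about 112 px across.

```bash
cat > foc.py <<'E'
from h import *
c=dict(np.load("pics/w7.npz"));q=lambda p:(np.array(p)+.5)/3.3-.5+[208,46]
P=plane(c,q([(190,105),(262,332),(563,252),(515,12)]),.012)
L=plane(c,q([(358,205),(303,205),(415,205),(356,141),(362,270)]),.1165)
ux=(P[2]+P[3]-P[0]-P[1])[:2];yaw=np.arctan2(ux[1],ux[0])
xs=np.array([np.cos(yaw),np.sin(yaw),0]);Z=np.array([0,0,1]);s,co=np.sin(.44),np.cos(.44)
fz=co*Z-s*xs;fx=co*xs+s*Z;fy=np.cross(fz,fx);F=L[0]+.11*fz
if __name__=="__main__":
    print("plate",P.round(4).tolist(),[np.linalg.norm(P[i]-P[(i+1)%4]).round(4) for i in range(4)],"yaw",np.degrees(yaw))
    print("centre",P.mean(0),"lens",L.round(4).tolist());print("F",F)
    d=L[0]-P.mean(0);print("lens in stand",d@xs,d@np.cross(Z,xs))
    t=ctrl.get_calibration("top");print("top lens",plane(t,(218,185.4),.1165),proj(t,L[0]))
    G=F-.024*fx+fz*.007;print("TCP target approx",G)
    m=np.load("pics/w5.npz")
E
python3 foc.py
```

```text
plate [[0.5428, 0.3654, 0.012], [0.5553, 0.2788, 0.012], [0.6752, 0.2941, 0.012], [0.6644, 0.3809, 0.012]] [np.float64(0.0875), np.float64(0.1209), np.float64(0.0875), np.float64(0.1226)] yaw 7.278257709935789
centre [0.60945424 0.32977268 0.012     ] lens [[0.6019, 0.3296, 0.1165], [0.5862, 0.3317, 0.1165], [0.6182, 0.3274, 0.1165], [0.6037, 0.347, 0.1165], [0.6006, 0.3111, 0.1165]]
F [0.55544692 0.32364658 0.21602268]
lens in stand -0.007494922418503317 0.0007653468110245387
top lens [[0.60216415 0.32457472 0.1165    ]] [[216.45788918 185.43559774]]
TCP target approx [0.53095029 0.32051793 0.2121334 ]
```

Plate measures 122×88 mm (given 125×90) and the ring about 36 mm, with the lens on the plate centreline, so the pose is consistent. Focus is about (0.5555,0.323,0.216), stand yaw 7.3°. Now to the mount.

```bash
python3 -m crank '[[0,0,5,-0.005,-0.01,-0.01,0.1],[0,0,12,-0.01,-0.03,-0.02,0.1],[0,0,20,-0.018,-0.05,-0.035,0.1],[0,0,28,-0.025,-0.07,-0.05,0.1],[0,0,36,-0.033,-0.09,-0.07,0.1],[0,0,44,-0.04,-0.11,-0.09,0.1],[0,0,52,-0.047,-0.13,-0.11,0.1],[0,0,60,-0.055,-0.152,-0.13,0.1]]' && python3 -m crank '[[0,0,7,0,0,-0.01,0.1],[0,0,15,0,0,-0.025,0.1],[0,0,23,0,0,-0.05,0.1],[0,0,30,0,0,-0.075,0.1],[0,0,30,0,0,-0.09,0.1],[0,0,30,0,0,-0.09,0.1],[0,0,30,0,0,-0.09,0.1]]'
python3 - <<'E'
from h import *
o=ctrl.get_obs();print(o["position"],o["eef_rot"],ctrl.tip_reach)
c=ctrl.get_calibration("wrist");f=ctrl.grab_frame("wrist")[:,:,::-1].copy();cv2.imwrite("pics/w8.png",f);np.savez("pics/w8.npz",**c)
hsv=cv2.cvtColor(f,cv2.COLOR_BGR2HSV);print(proj(c,[[.5669,.1155,.008],[.5231,.1215,.014]]))
m=cv2.inRange(hsv,(16,150,50),(32,255,255))
for k in cv2.findContours(m,0,2)[0]:
    if cv2.contourArea(k)>300:
        b=cv2.boxPoints(cv2.minAreaRect(k));print(b.round(1).tolist(),plane(c,b,.012)[:,:2].round(4).tolist())
E
```

```text
clock: 9.55
position: [0.543, 0.1183, 0.1937]
eef_rot: [1.004, 2.977, -0.001]
contact_force: [0.5, -0.1, 0.2]
finger_gap: 0.0469
gripper_force: 0.0
clock: 10.25
position: [0.5436, 0.1196, 0.1045]
eef_rot: [-0.208, -3.134, 0.001]
contact_force: [0.1, 0.5, -0.4]
finger_gap: 0.0471
gripper_force: 0.0
[0.54358259 0.119575   0.10446397] [-2.08084864e-01 -3.13428953e+00  5.50260716e-04] 0.019
[[319.54306774 237.72031156]
 [319.68802265 181.33353428]]
[[304.0, 247.0], [335.0, 247.0], [335.0, 289.0], [304.0, 289.0]] [[0.5708, 0.1038], [0.5737, 0.1258], [0.6086, 0.1216], [0.6055, 0.0986]]
[[302.0, 180.0], [337.0, 180.0], [337.0, 243.0], [302.0, 243.0]] [[0.5212, 0.1098], [0.5243, 0.133], [0.5707, 0.1276], [0.5674, 0.1028]]
```

```bash
python3 -m crank '[[0,0,0,0,-0.001,-0.03,0.1],[0,0,0,0,-0.001,-0.055,0.1],[0,0,0,0,-0.001,-0.072,0.1],[0,0,0,0,-0.001,-0.081,0.1],[0,0,0,0,-0.001,-0.081,0.1],[0,0,0,0,-0.001,-0.081,-0.6],[0,0,0,0,-0.001,-0.081,-0.6],[0,0,0,0,-0.001,-0.081,-0.6]]' 40; python3 -m crank '[[0,0,0,0,0,0,-0.6],[0,0,0,0,0,0,-0.6],[0,0,0,0,0,0,-0.6],[0,0,0,0,0,0,-0.6]]'
```

```text
clock: 11.1
position: [0.5447, 0.1195, 0.0247]
eef_rot: [0.206, 3.132, 0.0]
contact_force: [0.3, -1.9, 5.4]
finger_gap: 0.0227
gripper_force: 40.0
clock: 11.5
position: [0.5447, 0.1195, 0.0247]
eef_rot: [0.206, 3.132, 0.0]
contact_force: [-1.4, -1.4, 6.4]
finger_gap: 0.023
gripper_force: 40.2
```

```bash
python3 -m crank '[[0,0,0,0,0,0,-0.6],[0,0,0,0,0,0.005,-0.6],[0,0,0,0,0,0.015,-0.6],[0,0,0,0,0,0.03,-0.6],[0,0,0,0,0,0.06,-0.6],[0,0,0,0,0,0.1,-0.6],[0,0,0,0,0,0.14,-0.6],[0,0,0,0,0,0.16,-0.6]]' 60;  python3 -m crank '[[0,0,0,0,0,0.04,-0.6],[0,0,0,0,0,0.06,-0.6],[0,0,0,0,0,0.06,-0.6],[0,0,0,0,0,0.06,-0.6]]'
python3 - <<'E'
from h import *
o=ctrl.get_obs();print(o["position"],o["eef_rot"])
c=ctrl.get_calibration("wrist");f=ctrl.grab_frame("wrist")[:,:,::-1].copy();cv2.imwrite("pics/w9.png",f);np.savez("pics/w9.npz",**c)
from scipy.spatial.transform import Rotation as Ro
T=Ro.from_rotvec(o["eef_rot"]).as_matrix();print(T.round(3))
hsv=cv2.cvtColor(f,cv2.COLOR_BGR2HSV)
m=cv2.inRange(hsv,(16,150,40),(32,255,255))
for k in cv2.findContours(m,0,2)[0]:
    if cv2.contourArea(k)>300: print(cv2.minAreaRect(k))
zt=o["position"][2]-.0247+.014  # top of thick part if no slip
print("pred corners",proj(c,o["position"]+np.array([[-.0205,.0,zt-o["position"][2]],[.0256,-.003,zt-o["position"][2]],[.0692,-.009,zt-.006-o["position"][2]]])))
# caliper jaw opening check on static side/top is coarse; measure jaw faces here
from foc import F,fx,fy,fz
R0=np.array([[.991,.134,0],[-.134,.991,0],[0,0,1]])  # mount axes in world now (cols)
Rm=np.c_[fx,fy,fz]; D=Rm@R0.T
off=np.array([-.024,0,.0247]); print("turn deg",np.degrees(Ro.from_matrix(D).as_rotvec()),"TCP goal",F+Rm@off,"shift",F+Rm@off-o["position"])
E
```

```text
clock: 12.3
position: [0.5451, 0.12, 0.1876]
eef_rot: [0.205, 3.129, 0.002]
contact_force: [0.4, 0.6, -1.1]
finger_gap: 0.022
gripper_force: 59.0
clock: 12.7
position: [0.5432, 0.1196, 0.2435]
eef_rot: [0.206, 3.135, 0.0]
contact_force: [-0.5, -0.8, -2.3]
finger_gap: 0.0222
gripper_force: 59.0
[0.5431617  0.11964096 0.24348598] [2.05633248e-01 3.13450814e+00 3.89618587e-04]
[[-0.991  0.131  0.   ]
 [ 0.131  0.991  0.   ]
 [-0.     0.    -1.   ]]
((319.9999694824219, 305.5), (47.99999237060547, 138.99996948242188), -0.0)
pred corners [[314.89365766 233.25455051]
 [321.72238946 320.18699283]
 [321.12345913 380.08327733]]
turn deg [ -0.09318899 -25.2809692   14.73592322] TCP goal [0.5234719  0.31956281 0.2281475 ] shift [-0.0196898   0.19992186 -0.01533848]
```

```bash
python3 -m crank '[[0,-1.5,1,0,0.01,0.005,-0.6],[0,-5,3,-0.002,0.03,0.01,-0.6],[0,-9,5,-0.005,0.06,0.01,-0.6],[0,-13,7.5,-0.008,0.09,0.01,-0.6],[0,-17,10,-0.011,0.12,0.005,-0.6],[0,-21,12.5,-0.015,0.15,0,-0.6],[0,-24,14,-0.018,0.18,-0.01,-0.6],[-0.1,-25.3,14.7,-0.019,0.2,-0.015,-0.6]]'; python3 -m crank '[[0,0,0,0,0,0,-0.6],[0,0,0,0,0,0,-0.6],[0,0,0,0,0,0,-0.6],[0,0,0,0,0,0,-0.6]]'
cat > chk.py <<'E'
from foc import *
from scipy.spatial.transform import Rotation as Ro
o=ctrl.get_obs();T=Ro.from_rotvec(o["eef_rot"]).as_matrix();print(o["position"],o["joint_velocities"].round(3),o["gripper_force"],o["finger_gap"])
Rm=np.c_[fx,fy,fz];M=T@np.diag([-1,1,-1])
print("ang err deg",np.degrees(Ro.from_matrix(Rm@M.T).as_rotvec()),"pos err",F+Rm@[-.023,0,.0247]-o["position"])
c=ctrl.get_calibration("wrist");f=ctrl.grab_frame("wrist")[:,:,::-1].copy();cv2.imwrite("pics/w10.png",f)
m=cv2.inRange(cv2.cvtColor(f,cv2.COLOR_BGR2HSV),(16,150,40),(32,255,255))
for k in cv2.findContours(m,0,2)[0]:
    if cv2.contourArea(k)>300: print("wrist",cv2.minAreaRect(k))
s=ctrl.get_calibration("side");g=ctrl.grab_frame("side")[:,:,::-1].copy();cv2.imwrite("pics/s10.png",g)
m=cv2.inRange(cv2.cvtColor(g,cv2.COLOR_BGR2HSV),(16,130,40),(32,255,255))
for k in cv2.findContours(m,0,2)[0]:
    if cv2.contourArea(k)>60: print("side",cv2.boundingRect(k))
C=np.array([[a,b,h] for a,h in((-.045,0),(-.045,.014),(.045,0),(.045,.008)) for b in(-.012,.012)])
p=proj(s,F+C@Rm.T);print("pred side box",p.min(0),p.max(0))
p=proj(c,F+C@Rm.T);print("pred wrist box",p.min(0),p.max(0))
E
python3 chk.py
```

```text
clock: 13.55
position: [0.5212, 0.321, 0.2257]
eef_rot: [-0.18, 2.699, 0.037]
contact_force: [0.1, -0.9, -2.3]
finger_gap: 0.0218
gripper_force: 59.1
clock: 13.95
position: [0.525, 0.3188, 0.2285]
eef_rot: [-0.173, 2.696, 0.037]
contact_force: [0.4, -0.2, -0.9]
finger_gap: 0.0222
gripper_force: 59.1
[0.52502612 0.31880094 0.22851543] [-0.005 -0.002 -0.    -0.001 -0.002  0.003] 59.08257007598877 0.02222263649861605
ang err deg [ 0.06937019  0.03009593 -0.05717194] pos err [-6.56758979e-04  8.76499789e-04  5.80140597e-05]
wrist ((242.29727172851562, 287.7837829589844), (26.736957550048828, 53.93890380859375), 35.53767776489258)
wrist ((319.4999694824219, 301.5), (48.99999237060547, 146.99996948242188), 0.0)
pred side box [280.69405408 119.42580037] [309.49808028 140.27444057]
pred wrist box [295.81220914 217.06476051] [350.87938258 377.66659358]
```

```bash
python3 - <<'E'
from foc import *
for n in("w9","w10"):
    f=cv2.imread(f"pics/{n}.png");h=cv2.cvtColor(f,cv2.COLOR_BGR2HSV)
    m=cv2.inRange(h,(14,120,25),(34,255,255))
    w=[(y,int(np.ptp(np.where(m[y,280:360])[0])),int(np.median(f[y,315:326,2]))) for y in range(222,384,4) if m[y,280:360].any()]
    print(n,w)
g=cv2.imread("pics/s10.png");h=cv2.cvtColor(g,cv2.COLOR_BGR2HSV)
m=cv2.inRange(h,(12,90,30),(34,255,255))[105:155,265:325]
for k in cv2.findContours(m,0,2)[0]:
    if cv2.contourArea(k)>15: r=cv2.boundingRect(k);print("side",r[0]+265,r[1]+105,r[2:])
# caliper from w9: steel mask, world points at z=.007 along caliper, right-of-mount line
c=dict(np.load("pics/w9.npz"));h=cv2.cvtColor(cv2.imread("pics/w9.png"),cv2.COLOR_BGR2HSV)
a=np.array([.136,.991,0])
for off in(-.02,-.015,-.028,-.033):
    o=np.array([.6115+.009*0,0,.007])+np.array([.991,-.136,0])*(off-.001)
    t=np.arange(.03,.16,.001);px=proj(c,o+t[:,None]*a).round().astype(int)
    print(off,px[0],px[-1],"".join('.' if not(0<=y<400) else ('#' if h[y,x,1]<70 else ('Y' if h[y,x,1]>150 else '-')) for x,y in px))
E
```

```text
w9 [(222, 49, 91), (226, 51, 90), (230, 52, 108), (234, 52, 109), (238, 52, 108), (242, 52, 108), (246, 52, 108), (250, 52, 107), (254, 49, 107), (258, 48, 106), (262, 47, 106), (266, 47, 59), (270, 47, 52), (274, 47, 43), (278, 47, 42), (282, 47, 56), (286, 47, 103), (290, 47, 103), (294, 47, 102), (298, 47, 102), (302, 48, 102), (306, 49, 102), (310, 49, 102), (314, 48, 100), (318, 46, 102), (322, 46, 102), (326, 45, 118), (330, 45, 100), (334, 45, 48), (338, 45, 49), (342, 45, 147), (346, 44, 173), (350, 44, 173), (354, 44, 173), (358, 43, 87), (362, 43, 48), (366, 43, 61), (370, 43, 168), (374, 43, 170)]
w10 [(222, 50, 85), (226, 51, 85), (230, 53, 104), (234, 53, 105), (238, 51, 105), (242, 52, 184), (246, 51, 184), (250, 52, 184), (254, 49, 183), (258, 49, 184), (262, 48, 183), (266, 48, 86), (270, 48, 71), (274, 48, 60), (278, 48, 61), (282, 48, 85), (286, 48, 180), (290, 48, 179), (294, 48, 178), (298, 48, 178), (302, 48, 177), (306, 50, 176), (310, 49, 175), (314, 48, 174), (318, 46, 175), (322, 46, 174), (326, 46, 174), (330, 45, 99), (334, 45, 54), (338, 45, 53), (342, 45, 147), (346, 45, 169), (350, 45, 168), (354, 44, 168), (358, 43, 82), (362, 43, 48), (366, 43, 60), (370, 43, 161), (374, 43, 161)]
side 282 132 (8, 8)
side 292 120 (17, 14)
-0.02 [252 215] [363 215] #####-----------------------------------------#####################-----------------------##################----------------------
-0.015 [252 219] [363 219] ########------------------------------------#######----------------------------------------------------------##-------------------
-0.028 [251 208] [364 209] -----------------------------------------------------##############-----------------------#############---------------------------
-0.033 [251 204] [364 205] ----------------------------------------------------------#########------------------------########-------------------------------
```

Side view matches the predicted box within 1 px, the wrist view shows no slip since the lift, and the jaw gap reads about 23–24 mm. Handing in.

```bash
python3 -m crank '[[0,0,0,-0.0005,0.001,0,-0.6],[0,0,0,-0.0005,0.001,0,-0.6],[0,0,0,-0.0005,0.001,0,-0.6],[0,0,0,-0.0005,0.001,0,-0.6]]'; python3 -c "
from cell import ctrl
print(ctrl.sign_off())"
```

```text
clock: 14.45
position: [0.5242, 0.3205, 0.2283]
eef_rot: [-0.175, 2.696, 0.037]
contact_force: [0.4, -0.1, -0.2]
finger_gap: 0.0221
gripper_force: 59.1
the job is handed in; nothing more can be done
None
```

I closed the caliper on the mount (about 8 N push, jaws left about 23–24 mm open), lifted the mount out and handed in at 14.5 s holding it still at the focus point, by my measurements within about 1 mm and 0.1° of the computed target; the hand-in returned no verdict.

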